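# Knock the last foot home on an upturned step stool

### The arm

A 6-joint arm with a two-finger parallel gripper is mounted at the origin on the work surface. World frame = base frame: x ahead of the robot, y to its left, z up, the work surface at z = 0. Lengths are in m, angles in rad, forces in N, time in s.
With the tool pointing down it reaches from about 0.275 to 0.975 m from the base axis. Payload 8.4 kg.
Tool frame: the origin (TCP) lies midway between the tips of the shut fingers; the grasp point (between the pads) lies 19 mm behind it; z points along the fingers, y is the line along which they close (so a half turn about z gives the same grasp; the last joint's range is limited). The gripper opens to 92 mm and grips with 3 to 60 N. Pads are 20 mm wide; open, the fingers measure 128 mm over their backs; the gripper's body (75 mm by 189 mm) begins 69 mm behind the grasp point.
Start: joints at [1.33, 0.353, 1.633, -0, 1.155, -0.002], TCP at [0.148, 0.607, 0.215] pointing down, gripper open.
Joint ranges: [-2.63, 2.63], [-0.92, 2.1], [0.06, 2.66], [-1.3, 4.44], [0, 2.69], [-3.02, 3.02]. Speed limits (rad/s): [2.22, 2.22, 2.79, 3.14, 3.14, 3.14].

### API

Orientations are given as a unit quaternion [x, y, z, w].
In Python, from workcell import ctrl gives the robot as it stands.
- The arm moves only by the tool carry_out, never from a script. Its argument "deltas" is a list of rows, each a list of 6 numbers: the shift along the tool's x, y, z in mm, then the turn, a rotation vector about the tool's x, y, z in degrees. A call has 1 to 5 rows; each row is the pose to reach, as a shift and turn from the pose commanded when the call began, along the tool's axes at that moment; what a row does not reach only later rows make up. A row lasts 1/8 s, in which the tool goes at most 62.5 mm and 10.7 degrees, less where a joint would pass 70% of its speed; a pose out of reach is approached as far as the arm can. A call with a gripper value outside its range is refused whole. "gripper" is the opening in per cent of the stroke, from 0 (shut) to 100 (fully open), set as the call begins (left out, the last holds). The fingers move at their own pace and stop on an object; the grip force is fixed at half the most. Time passes only in rows, so rows that repeat a pose let the fingers close. It gives the time, the measured TCP pose, the force, the opening and the grip force at its end, in the units of the state.
- ctrl.read_state(): the state, without advancing time (a new reading comes with each control period).
- ctrl.camera(name): name is "scene" or "top" or "wrist"; returns a dict with "pixels" (384x512x3 uint8, red, green, blue), "fovy" (degrees; the focal length in pixels is half the picture's height over the tangent of half this angle, whatever the lens; pixels are square), "cx", "cy" (the principal point, pixels), "k1" (the pictures are not rectified: a ray, as slopes to the right and down, at radius r is drawn at 1 + k1 r^2 times it, then the intrinsics apply), "origin" and "rotation" of the camera in the world. Camera axes: x right, y up, looking along -z (the intrinsics and any distortion apply to the point x, -y, -z); pixel columns grow to the right and rows downward; lengths in m; the calibration is good to about 2 mm. A picture is of the moment at which its call begins. There is no depth.
- ctrl.hand_in(): hands the job in; it is judged then, once.
The state is a dict: "time": time; "q": joint angles; "qvel": joint speeds; "effort": joint torques, N m; "tcp_pos": TCP position; "tcp_rot": TCP orientation; "wrist_force": force on the tool from outside, world axes, zero at the start; "moment": the same for the moment, N m; "opening": opening from 0.0 (shut) to 1.0 (fully open); "finger_force": force on a finger pad.
Only numpy, scipy, OpenCV 4.12 (cv2) and the standard library are available. Lean on these libraries where they do the work, as an engineer would, in place of code of your own. Each camera call takes 0.05 s, during which the arm holds its last target. There are 200 camera calls.

### The job

One foot of the upturned step stool still stands proud of its splayed leg. Pick up the rubber mallet from the cork mat and knock that foot fully home with brisk, square blows of a mallet face in line with the leg, touching the stool with nothing but the mallet. Then stand the mallet back on the cork mat on its face, as you found it, leaving the stool where it is and the other things undisturbed.

Things in the scene. Friction and masses are not known exactly. Their poses are not given: they have to be found in the camera images.
- stool: Step stool upside down on the worktop, loose, 2.2 kg: round plywood seat (280 mm across, 24 thick), three grey tube legs (32 mm across, 170 long) 120 degrees apart, each leaning outward 30 degrees from vertical, ends 171 mm high, 155 mm from the axis. The leg with the proud foot leans to the stool's own -x, within 30 degrees of world -x. Origin: centre of the seat on the worktop; z up.
- foot (a joint): How far the proud foot is driven into its leg, m: 0 with its head 28 mm off the tube end, 0.028 fully home (head against the tube, like the other two feet), where it stops dead. Starts at 0 to 0.010. Its sprung, finned stem has 8 N of friction and a 70 N/m spring, so it takes some 8 to 11 N to drive and stays where it is left.
- foot_top (a point): Centre of the flat top of the proud foot (white barrel head, 44 mm across, 30 mm long), the surface to strike. Its z axis points outward along the leg: 30 degrees from vertical, leaning away from the stool's centre. The foot is driven along -z.
- mallet: Rubber mallet, 0.42 kg, standing on one face: black cylinder head, 60 mm across, 90 long, axis upright, flat face at each end; level wooden handle, 24 mm wide, 28 deep, flat sides, along the mallet's own -x (within 35 degrees of world -x), axis 45 mm above the lower face, end 197 mm from the head axis. Balances 20 mm from the head axis. Origin: centre of the lower face; z up the head axis.
- mallet_grip (a point): A good point to pinch the mallet: on the handle's axis, 65 mm from the head's axis and 45 mm above the lower face. Axes as the mallet's.
- mat: Square cork mat, 220 by 220 mm, 6 mm thick, fixed to the worktop, to the robot's left or right; the mallet starts on it and goes back on it. Origin: centre of its underside.
- board: Dark wooden breakfast board, 220 by 200 by 18 mm, fixed, on the other side from the mat; carries the mug and jar. Origin: centre of its underside.
- mug: Blue ceramic mug, 80 mm across and 95 mm high, standing on the board; leave it alone. Origin: centre of its underside.
- jar: Amber storage jar with dark lid, 68 mm across and 130 mm high, standing on the board; leave it alone. Origin: centre of its underside.
- screwdriver: Yellow-handled screwdriver, 200 mm long and 26 mm thick, lying on the worktop between robot and stool; leave it alone. Origin: under the middle of its length.
There are look-alikes about, which are no part of the job. Of the things shaped like the mallet, the rubber one is meant.

How it is judged:
On the way, in this order (a step that is already met when the one before it is completed fails the run):
1. The mallet is picked up, clear of the mat (height (world z) of mallet above 0.08 m), for 0.1 s.
2. The foot is struck squarely with the mallet: the mallet's head in line with the leg within 0.17 rad, the foot moving in faster than 0.08 m/s under the mallet (contact force between mallet and stool above 2 N and angle between the z axis of mallet and the z axis of foot_top, either way round below 0.17 rad and velocity of joint foot above 0.08 m/s), for 0.01 s.
At the end, for the whole second after the job is handed in: The foot is within 2.5 mm of its stop. The mallet stands still, same way up as at the start, tilt under 0.1 rad, origin within 95 mm of the mat centre along each mat axis. The stool is flat, still, within 30 mm of its start; mug, jar and screwdriver within 20 mm of theirs (value of joint foot above 0.0255 m and x of mallet in the frame of mat between -0.095 and 0.095 m and y of mallet in the frame of mat between -0.095 and 0.095 m and z of mallet in the frame of mat below 0.012 m and angle between mallet's own z axis and vertical below 0.1 rad and linear speed of each of mallet, stool below 0.02 m/s and distance of stool from where it was at the start of the episode below 0.03 m and angle between stool's own z axis and vertical below 0.05 rad and distance of each of mug, jar, screwdriver from where it was at the start of the episode below 0.02 m); the robot touches nothing.
It fails at once if The foot is hit crookedly: mallet presses on the stool with more than 3 N while more than 0.3 rad out of line with the leg (contact force between mallet and stool above 3 N and angle between the z axis of mallet and the z axis of foot_top, either way round above 0.3 rad).
It fails at once if The fingers or the arm touch the stool (contact force between any of the fingers, the arm and stool above 1 N).
It fails at once if The stool is shoved more than 40 mm or tipped (distance of stool from where it was at the start of the episode above 0.04 m or angle between stool's own z axis and vertical above 0.2 rad).
It fails at once if The mug or the jar is knocked over (angle between any of mug, jar's own z axis and vertical above 0.4 rad).
It also fails if it takes over 45 s, if anything falls off the work surface, if the arm or the gripper's body presses on something with over 40 N, if the wrist force passes 120 N, or if a joint passes its speed limit or range.

## Working session

There is one attempt and no reset: what is moved stays moved. The work goes in short steps, Python scripts to look and compute and a tool call to move; the robot and the scene stay as the last step left them, time stands still between calls to the robot, and variables do not carry over. Pictures are saved under pics/ and viewed, at most 10 in all, crops included, and the job is handed in when it is done.

Besides the shell and the picture viewer there is one more tool, called after ">>>" as name(argument=value, ...), one argument or row to a line, values as JSON. carry_out: Moves the arm, as the interface text tells. Its arguments: {"type":"object","properties":{"deltas":{"type":"array"},"gripper":{"type":"number"}},"required":["deltas"]}

```bash
mkdir -p pics
cat > h.py <<'E'
import numpy as np, cv2
from scipy.spatial.transform import Rotation as R
from workcell import ctrl
import pickle
def snap(name,fn):
    c=ctrl.camera(name); pickle.dump(c,open(f'pics/{fn}.pkl','wb'))
    cv2.imwrite(f'pics/{fn}.png',c['pixels'][:,:,::-1]); return c
def load(fn): return pickle.load(open(f'pics/{fn}.pkl','rb'))
def K(c):
    f=192/np.tan(np.radians(c['fovy'])/2); return np.array([[f,0,c['cx']],[0,f,c['cy']],[0,0,1]])
def ray(c,u,v):
    p=cv2.undistortPoints(np.array([[[u,v]]],float),K(c),dist(c))[0,0]
    d=np.array(c['rotation']).reshape(3,3)@np.array([p[0],-p[1],-1]) 
    return np.array(c['origin']),d/np.linalg.norm(d)
def dist(c): return np.array([c['k1'],0,0,0,0.])
def onz(c,u,v,z):
    o,d=ray(c,u,v); return o+d*(z-o[2])/d[2]
def tri(obs):
    A=np.zeros((3,3));b=np.zeros(3)
    for c,u,v in obs:
        o,d=ray(c,u,v);P=np.eye(3)-np.outer(d,d);A+=P;b+=P@o
    x=np.linalg.solve(A,b)
    return x,[np.linalg.norm((np.eye(3)-np.outer(d,d))@(x-o)) for o,d in [ray(*q) for q in obs]]
def proj(c,X):
    p=np.array(c['rotation']).reshape(3,3).T@(np.asarray(X)-c['origin'])
    return cv2.projectPoints(np.array([[p[0],-p[1],-p[2]]]),np.zeros(3),np.zeros(3),K(c),dist(c))[0][0,0]
E
python3 - <<'E'
from h import *
a=snap('scene','s0');b=snap('top','t0')
for c in (a,b): print({k:np.round(v,3) if not isinstance(v,str) else v for k,v in c.items() if k!='pixels'})
im=np.hstack([a['pixels'],b['pixels']])[:,:,::-1]
s=ctrl.read_state();print(s)
E
```

```text
{'fovy': np.float64(50.73), 'cx': np.float64(250.574), 'cy': np.float64(193.275), 'k1': np.float64(0.034), 'origin': array([1.522, 0.512, 0.973]), 'rotation': array([0.215, 0.403, 0.788, 0.413])}
{'fovy': np.float64(56.305), 'cx': np.float64(261.889), 'cy': np.float64(188.702), 'k1': np.float64(0.003), 'origin': array([ 0.447, -0.134,  1.225]), 'rotation': array([-0.04 ,  0.04 ,  0.716, -0.696])}
{'time': 0.1, 'q': array([ 1.32960583e+00,  3.53562290e-01,  1.63402561e+00, -1.03070568e-05,
        1.15521474e+00, -2.43211002e-03]), 'qvel': array([-1.04164907e-03, -2.56316655e-03, -2.81145329e-03,  7.55695836e-04,
       -1.25856361e-05, -1.44482587e-03]), 'effort': array([-2.66960451e-04, -5.94904447e+01, -3.34929693e+01,  6.97935093e-02,
        1.83556136e-02, -3.68017356e-05]), 'tcp_pos': array([0.14773003, 0.60684587, 0.21396375]), 'tcp_rot': array([ 1.19093750e-01,  9.92882829e-01, -6.01080785e-04, -6.88339365e-05]), 'wrist_force': array([ 0.1975178 ,  0.32383924, -0.50962538]), 'moment': array([-0.0338945 ,  0.03131357,  0.01419058]), 'finger_force': 0.0, 'opening': 1.0007199675701217}
```

View pics/s0.png

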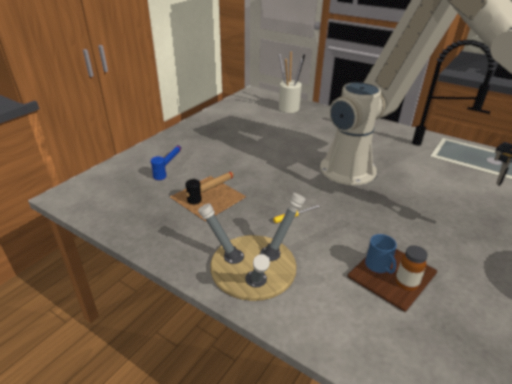

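View pics/t0.png

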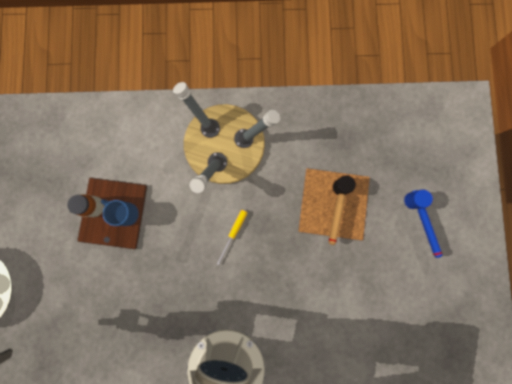

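The top view shows two mallet-shaped things: the black-headed one with a wooden handle on the cork mat (344,185), and a blue one on the bare worktop (420,200). The black one fits the description. The proud foot should be the one nearest the robot (198,185). I'll confirm both in an enlarged crop.

```bash
sed -i "s/np.array(c\['rotation'\]).reshape(3,3)/R.from_quat(c['rotation']).as_matrix()/" h.py
python3 - <<'E'
from h import *
a=load('s0')['pixels'];b=load('t0')['pixels']
def cr(i,x,y,w=100,h=75): return cv2.resize(i[y:y+h,x:x+w],(400,300),interpolation=cv2.INTER_CUBIC)
m=np.vstack([np.hstack([cr(a,155,160),cr(a,205,190)]),np.hstack([cr(b,290,165),cr(b,175,120)])])
cv2.imwrite('pics/m1.png',m[:,:,::-1])
E
```

```text
(no output)
```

View pics/m1.png

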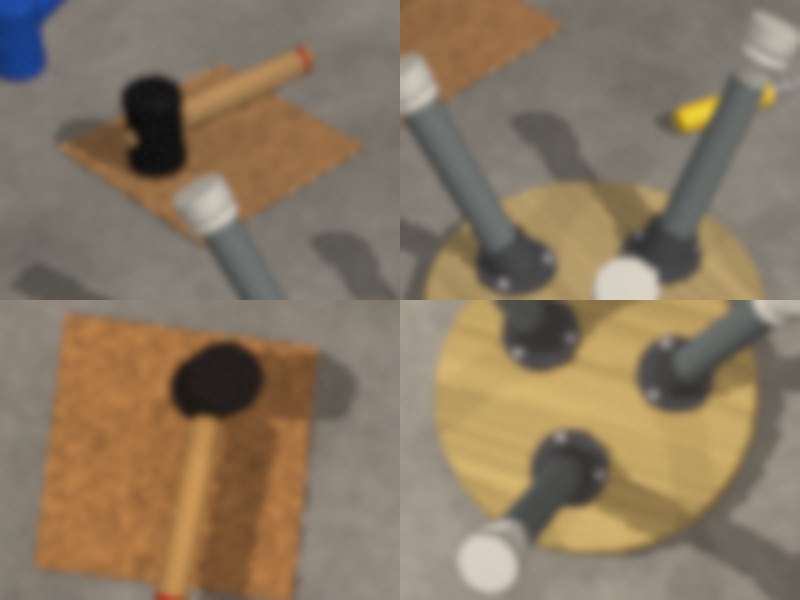

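The crop confirms the mallet has a black rubber head and a wooden handle with a red end, standing on the cork mat. The blue one is the look-alike. In the top view the handle end is at (333,239) and the head top at (345,184). The near foot shows a long white gap in the scene view at about (299,196), and in the top view it is at (197,186).

```bash
cat > m.py <<'E'
from h import *
from scipy.optimize import least_squares
a=load('s0');b=load('t0')
print('handle end',tri([(b,333,239.5),(a,231,174.8)]))
print('head top',tri([(b,345.3,184),(a,192.8,182.5)]))
print('foot',tri([(b,196.6,185.5),(a,299.3,196)]))
print('f2',tri([(b,272.5,116.5),(a,206,209)]))
print('f3',tri([(b,180.5,88.5),(a,262,261)]))
mc=[onz(b,290+x/4-.4,165+(y-300)/4-.4,.006) for x,y in [(68,315),(320,350),(292,600),(36,568)]]
print('mat',np.round(mc,3),np.mean(mc,0), [np.linalg.norm(mc[i]-mc[i-1]) for i in range(4)])
# seat rim in top view (lower right crop) + flanges
rim=[(434,395),(758,395),(600,552),(446,330),(470,480),(730,480)]
P=np.array([onz(b,175+(x-400)/4-.4,120+(y-300)/4-.4,.024)[:2] for x,y in rim])
f=least_squares(lambda q:np.hypot(*(P-q[:2]).T)-.14,[.65,0]);print('seat',f.x,f.fun)
h=onz(b,333,239.5,.051)[:2];t=onz(b,345.3,184,.096)[:2];print('handle dir',t,h,np.linalg.norm(t-h),np.degrees(np.arctan2(*(t-h)[::-1])))
print('screwdriver', [onz(b,*p,.013) for p in [(242,212),(221,263)]])
E
python3 m.py
```

```text
handle end (array([ 0.40455408, -0.35549256,  0.05647409]), [np.float64(0.006510538615098053), np.float64(0.006510538615098105)])
head top (array([ 0.581167  , -0.39940522,  0.09788966]), [np.float64(0.0014897901439398181), np.float64(0.0014897901439399194)])
foot (array([0.57387829, 0.05083631, 0.21645997]), [np.float64(0.0028009003976281087), np.float64(0.0028009003976281685)])
f2 (array([ 0.77469488, -0.16996113,  0.19475208]), [np.float64(0.004297034700492959), np.float64(0.004297034700492889)])
f3 (array([0.86745056, 0.10052966, 0.19835042]), [np.float64(0.003753943281077701), np.float64(0.0037539432810777228)])
mat [[ 0.651 -0.292  0.006]
 [ 0.615 -0.507  0.006]
 [ 0.403 -0.47   0.006]
 [ 0.436 -0.256  0.006]] [ 0.5261406  -0.38152882  0.006     ] [np.float64(0.21812406982836685), np.float64(0.21771243754329944), np.float64(0.21450528784484982), np.float64(0.21651626860315049)]
seat [ 0.7504004  -0.01207953] [ 3.22307538e-04 -3.06892569e-03  3.40058993e-03 -8.18468171e-06
 -4.76380287e-03 -6.11763903e-04]
handle dir [ 0.58224301 -0.40113858] [ 0.40776364 -0.36219923] 0.17877170929453487 -12.580791902270601
screwdriver [array([ 0.50681337, -0.06735466,  0.013     ]), array([0.33960454, 0.00598851, 0.013     ])]
```

```bash
cat >> h.py <<'E'
def frame(head,tilt=0.):
    """tool x along horizontal heading (deg); z down, tilted so the approach axis leans away from heading by tilt"""
    h=np.radians(head);t=np.radians(tilt)
    o=np.array([np.cos(h),np.sin(h),0]);up=np.array([0,0,1.])
    z=-(up*np.cos(t)+o*np.sin(t)); x=o*np.cos(t)-up*np.sin(t)
    return np.c_[x,np.cross(z,x),z]
def plan(p,Rm):
    s=ctrl.read_state();R0=R.from_quat(s['tcp_rot']).as_matrix()
    print('t',s['time'],'d',np.round(R0.T@(np.array(p)-s['tcp_pos'])*1e3,1),np.round(np.degrees(R.from_matrix(R0.T@Rm).as_rotvec()),2))
E
python3 -c "
from h import *
plan([.48,-.30,.33],frame(167)); plan([.56,-.395,.33],frame(167))"
```

```text
t 0.1 d [-537.3 -802.7 -115.1] [-0.07 -0.   -0.68]
t 0.1 d [-637.5 -876.1 -115. ] [-0.07 -0.   -0.68]
```

>>> carry_out(
  deltas=[
    [0,0,-60,0,0,0],
    [-40,-45,-115,0,0,0],
    [-80,-90,-115,0,0,0],
    [-110,-140,-115,0,0,0],
    [-145,-195,-115,0,0,0],
  ],
  gripper=100,
)

```text
time: 0.72
tcp_pos: [0.2394, 0.3921, 0.3295]
tcp_rot: [0.119, 0.993, 0.0, 0.0]
wrist_force: [0.7, -0.2, 0.6]
opening: 1.002
finger_force: 0.0
```

>>> carry_out(
  deltas=[
    [-500,-680,0,0,0,0],
    [-500,-680,0,0,0,0],
    [-500,-680,0,0,0,0],
    [-500,-680,0,0,0,0],
    [-500,-680,0,0,0,0],
  ],
)

```text
time: 1.35
tcp_pos: [0.3596, 0.1036, 0.3297]
tcp_rot: [0.119, 0.993, 0.0, 0.0]
wrist_force: [1.2, -0.2, 0.6]
opening: 0.999
finger_force: 0.0
```

```bash
python3 -c "
from h import *
s=ctrl.read_state();print(s['tcp_pos'],s['q'])
plan([.55,-.39,.33],frame(167))"
```

```text
[0.35956352 0.10362436 0.32965386] [ 2.76533156e-01 -1.69290055e-01  1.96001430e+00  5.31262492e-05
  1.35009481e+00 -1.05579751e+00]
t 1.35 d [-3.017e+02 -4.347e+02 -3.000e-01] [ 0.02  0.04 -0.66]
```

>>> carry_out(
  deltas=[
    [-302,-435,0,0,0,-0.7],
    [-302,-435,0,0,0,-0.7],
    [-302,-435,0,0,0,-0.7],
    [-302,-435,0,0,0,-0.7],
    [-302,-435,0,0,0,-0.7],
  ],
)

```text
time: 1.98
tcp_pos: [0.472, -0.1882, 0.3294]
tcp_rot: [0.113, 0.994, 0.0, 0.0]
wrist_force: [1.0, 1.7, 0.4]
opening: 1.004
finger_force: 0.0
```

```bash
python3 -c "
from h import *
snap('wrist','w0')
plan([.55,-.39,.33],frame(167))"
```

```text
t 2.025 d [-1.181e+02 -1.737e+02 -1.000e-01] [-0.21  0.1  -0.07]
```

>>> carry_out(
  deltas=[
    [-118,-174,0,0,0,0],
    [-118,-174,0,0,0,0],
    [-118,-174,0,0,0,0],
    [-118,-174,0,0,0,0],
    [-118,-174,0,0,0,0],
  ],
)

```text
time: 2.65
tcp_pos: [0.5475, -0.3832, 0.3282]
tcp_rot: [0.114, 0.993, 0.0, -0.001]
wrist_force: [0.8, 0.5, 1.2]
opening: 1.002
finger_force: 0.0
```

```bash
python3 -c "
from h import *
c=snap('wrist','w1');d=load('w0')
print(c['origin'],ctrl.read_state()['tcp_pos'],d['origin'])
m=np.hstack([cv2.resize(d['pixels'],(400,300)),cv2.resize(c['pixels'],(400,300))])
big=cv2.resize(c['pixels'],(800,600))
cv2.imwrite('pics/w1b.png',m[:,:,::-1])"
```

```text
[ 0.4717247  -0.36571228  0.49741856] [ 0.54730813 -0.38194069  0.32859613] [ 0.39592348 -0.17070991  0.49848035]
```

View pics/w1b.png

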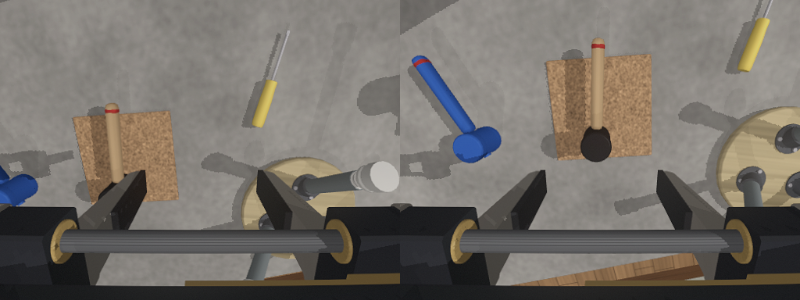

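The wrist views show the mallet with its handle end at (198,41) in the right half, at half scale, and its head top at (196,146). In the left half the handle end is at (111,105), and the proud foot at (380,177) is clearly visible.

```bash
python3 -c "
from h import *
c=load('w1');d=load('w0');a=load('s0');b=load('t0');k=1.28
im=c['pixels'][20:240,150:370];cv2.imwrite('pics/w1c.png',cv2.resize(im,(600,600),interpolation=cv2.INTER_CUBIC)[:,:,::-1])
e=tri([(c,198*k,41*k),(d,111*k,105*k),(b,333,239.5)]);print(e)
t=onz(c,196*k,146*k,.096);h=onz(c,198*k,38*k,.051);print(t,h,np.linalg.norm((t-h)[:2]),np.degrees(np.arctan2(*(t-h)[1::-1])))
print('tri',tri([(c,196*k,146*k),(b,345.3,184),(a,192.8,182.5)]))"
```

```text
(array([ 0.39920938, -0.35606712,  0.05677697]), [np.float64(0.0037838536752723023), np.float64(0.006430851981256652), np.float64(0.010055396378032058)])
[ 0.57706605 -0.40056443  0.096     ] [ 0.38984338 -0.35301548  0.051     ] 0.19316633350466203 -14.250129474868741
tri (array([ 0.57937192, -0.40051406,  0.09585076]), [np.float64(0.0021952882868516935), np.float64(0.0029232012899317477), np.float64(0.0009716333049922035)])
```

View pics/w1c.png

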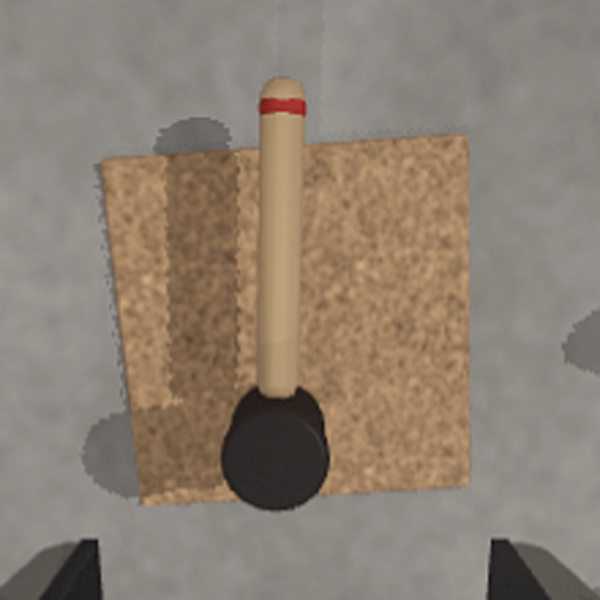

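Head axis is at (0.579,-0.400), head top at z=0.096 and handle heading about 166°. I'll pinch the head itself across its diameter, with the tool along the head axis. The strike then runs straight through the grip with no levering.

```bash
python3 -c "
from h import *
c=load('w1')
mc=np.array([onz(c,150+x*.3667,20+y*.3667,.006) for x,y in [(103,158),(468,135),(469,485),(140,504)]]);print(mc.round(3),mc.mean(0))
plan([.579,-.400,.13],frame(166));plan([.579,-.400,.054],frame(166))"
```

```text
[[ 0.4   -0.465  0.006]
 [ 0.436 -0.252  0.006]
 [ 0.65  -0.288  0.006]
 [ 0.613 -0.504  0.006]] [ 0.52471964 -0.37738592  0.006     ]
t 2.7 d [-35.3 -10.6 198.5] [ 0.05 -0.09  0.97]
t 2.7 d [-35.4 -10.7 274.5] [ 0.05 -0.09  0.97]
```

>>> carry_out(
  deltas=[
    [-35,-11,60,0,0,1],
    [-35,-11,120,0,0,1],
    [-35,-11,170,0,0,1],
    [-35,-11,185,0,0,1],
    [-35,-11,185,0,0,1],
  ],
)

```text
time: 3.32
tcp_pos: [0.5794, -0.3999, 0.1452]
tcp_rot: [0.121, 0.993, 0.0, -0.0]
wrist_force: [0.7, -0.3, 0.9]
opening: 1.004
finger_force: 0.0
```

```bash
python3 -c "
from h import *
plan([.579,-.400,.054],frame(166))"
```

```text
t 3.325 d [ 0.3 -0.2 91.2] [ 0.01 -0.02  0.05]
```

>>> carry_out(
  deltas=[
    [0,0,30,0,0,0],
    [0,0,60,0,0,0],
    [0,0,80,0,0,0],
    [0,0,91,0,0,0],
    [0,0,91,0,0,0],
  ],
)

```text
time: 3.95
tcp_pos: [0.5795, -0.4008, 0.0539]
tcp_rot: [0.122, 0.993, -0.0, 0.0]
wrist_force: [0.8, -0.4, -0.2]
opening: 0.999
finger_force: 0.0
```

>>> carry_out(
  deltas=[
    [0,0,0,0,0,0],
    [0,0,0,0,0,0],
    [0,0,0,0,0,0],
    [0,0,0,0,0,0],
    [0,0,0,0,0,0],
  ],
  gripper=0,
)

```text
time: 4.58
tcp_pos: [0.5795, -0.401, 0.0539]
tcp_rot: [0.122, 0.993, -0.0, 0.0]
wrist_force: [-0.1, -1.2, 1.6]
opening: 0.64
finger_force: 30.0
```

>>> carry_out(
  deltas=[
    [0,0,-10,0,0,0],
    [0,0,-50,0,0,0],
    [0,0,-100,0,0,0],
    [0,0,-160,0,0,0],
    [0,0,-200,0,0,0],
  ],
)

```text
time: 5.2
tcp_pos: [0.5795, -0.4007, 0.2566]
tcp_rot: [0.122, 0.993, -0.0, 0.001]
wrist_force: [-0.3, 0.6, -5.6]
opening: 0.638
finger_force: 30.0
```

```bash
python3 -c "
from h import *
s=ctrl.read_state();print(s['opening'],s['finger_force'],s['tcp_pos'],s['wrist_force'])
c=snap('wrist','w2');a=snap('scene','s1')
m=np.hstack([cv2.resize(c['pixels'],(400,300)),cv2.resize(a['pixels'][70:220,150:350],(400,300),interpolation=cv2.INTER_CUBIC)])
cv2.imwrite('pics/w2b.png',m[:,:,::-1])"
```

```text
0.638019916091452 29.99598652124405 [ 0.57953127 -0.40069739  0.2566281 ] [-0.3150714   0.64666385 -5.64804392]
```

View pics/w2b.png

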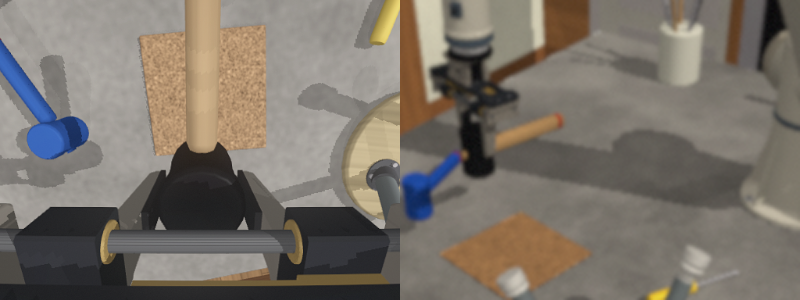

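The mallet is held upright and clear of the mat. Next I'll go near the stool and look at the proud foot from close by.

```bash
python3 -c "
from h import *
plan([.58,-.10,.34],frame(161))"
```

```text
t 5.3 d [ 73.5 292.4 -82.1] [-0.14  0.44  5.02]
```

>>> carry_out(
  deltas=[
    [15,50,-40,0,0,2],
    [30,105,-75,0,0,5],
    [45,165,-82,0,0,5],
    [60,225,-82,0,0,5],
    [70,275,-82,0,0,5],
  ],
)

```text
time: 5.92
tcp_pos: [0.5766, -0.1146, 0.3336]
tcp_rot: [0.165, 0.986, 0.0, -0.001]
wrist_force: [1.0, 0.6, -5.4]
opening: 0.641
finger_force: 30.0
```

>>> carry_out(
  deltas=[
    [4,18,0,0,0,0],
    [4,18,0,0,0,0],
    [4,18,0,0,0,0],
  ],
)

```text
time: 6.3
tcp_pos: [0.5797, -0.0997, 0.3346]
tcp_rot: [0.165, 0.986, -0.0, -0.001]
wrist_force: [-0.0, -0.1, -4.3]
opening: 0.638
finger_force: 30.0
```

```bash
python3 -c "
from h import *
c=snap('wrist','w3');s=ctrl.read_state();print(s['tcp_pos'],s['wrist_force'])
x=proj(c,[.574,.051,.2165]);print(x,proj(load('w0'),[.574,.051,.2165]))
u,v=np.clip(int(x[0])-66,0,379),np.clip(int(x[1])-50,0,283);print(u,v)
a=load('s0')['pixels'][180:220,272:325];b=load('t0')['pixels'][165:205,170:223];d=load('w0')['pixels'][180:280,378:512]
r=lambda i:cv2.resize(i,(400,300),interpolation=cv2.INTER_CUBIC)
m=np.vstack([np.hstack([r(c['pixels'][v:v+100,u:u+133]),r(d)]),np.hstack([r(a),r(b)])])
cv2.imwrite('pics/w3b.png',m[:,:,::-1])"
```

```text
[ 0.57969466 -0.09989168  0.33481752] [-0.51835093 -0.44648232 -4.2890507 ]
[399.41873727 132.77915731] [494.2068417  227.20624858]
333 82
```

View pics/w3b.png

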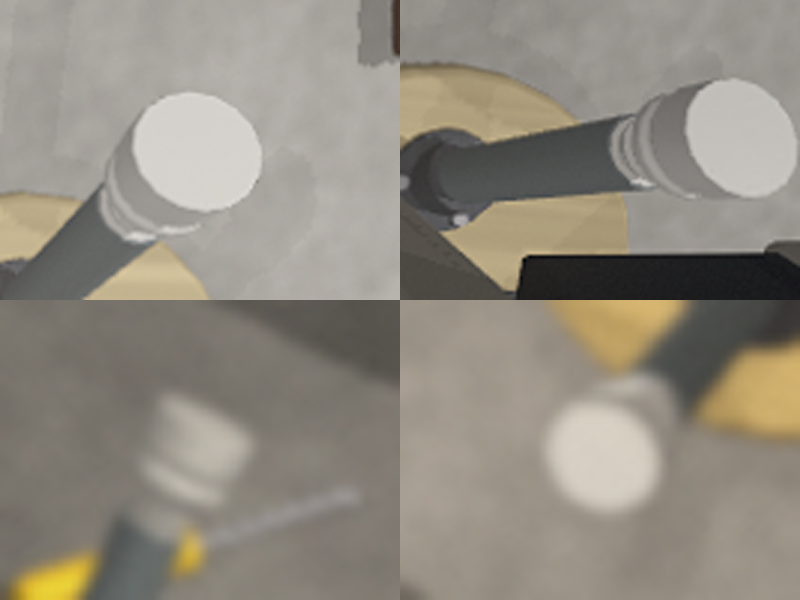

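The close crops show the proud foot's white top face centred at (197,151) top-left, (741,138) top-right and (602,455) bottom-right, with a visible gap below the head. Triangulating from these.

```bash
python3 -c "
from h import *
c=load('w3');d=load('w0');a=load('s0');b=load('t0')
F,e=tri([(c,398.7,132.3),(d,492.2,226),(b,196.4,185.3),(a,300,195.7)]);print(F,e)
print(tri([(c,398.7,132.3),(d,492.2,226)]))
F=tri([(c,398.7,132.3),(d,492.2,226),(b,196.4,185.3)])[0];print(F)
for q in [onz(b,217.1,162.1,.027)]:
  print(q,np.degrees(np.arctan2(*(F-q)[1::-1])),np.linalg.norm((F-q)[:2]))
C=np.array([.7504,-.0121]);print(np.degrees(np.arctan2(*(F[:2]-C)[::-1])),np.linalg.norm(F[:2]-C))
# leg axis direction error in views for candidate headings
for hd in (154,158,161,164,168):
  g=np.radians(hd);n=np.array([np.cos(g)*.5,np.sin(g)*.5,.866])
  print(hd,[(proj(k,F-n*L)).round(1).tolist() for k in (c,d,b) for L in (.06,.2)])
"
```

```text
[0.57317893 0.05105024 0.216108  ] [np.float64(0.0004970216768775709), np.float64(0.0015476317472052966), np.float64(0.003377446579538811), np.float64(0.004629017358958266)]
(array([0.57429314, 0.05190741, 0.21272648]), [np.float64(0.00017496968203732158), np.float64(0.00017496968203748465)])
[0.57465191 0.05069625 0.21370663]
[0.67734316 0.0125773  0.027     ] 159.63509484875078 0.10953788079904106
160.33776910612497 0.18663001249998692
154 [[371.5, 154.6], [334.6, 184.3], [450.5, 231.7], [390.3, 238.6], [203.5, 178.9], [218.4, 165.1]]
158 [[373.2, 154.7], [338.7, 184.7], [452.0, 231.9], [394.1, 239.3], [202.8, 178.6], [216.4, 164.3]]
161 [[374.5, 154.7], [341.8, 184.7], [453.2, 232.1], [396.9, 239.7], [202.3, 178.4], [215.0, 163.8]]
164 [[375.8, 154.7], [344.9, 184.7], [454.4, 232.2], [399.8, 239.9], [201.8, 178.3], [213.5, 163.4]]
168 [[377.6, 154.6], [349.0, 184.3], [455.9, 232.2], [403.7, 239.9], [201.2, 178.1], [211.4, 162.9]]
```

```bash
cat >> h.py <<'E'
F0=np.array([.5743,.051,.2140]); N=np.array([np.cos(np.radians(160))*.5,np.sin(np.radians(160))*.5,.866])
E
python3 -c "
from h import *
plan(F0+N*.108,frame(160,30))"
```

```text
t 6.35 d [108.3 141.8  27.3] [  0.21 -30.05   0.94]
```

>>> carry_out(
  deltas=[
    [36,47,0,0,-8,0.5],
    [72,95,0,0,-16,1],
    [100,130,10,0,-24,1],
    [108,142,27,0,-30,1],
    [108,142,27,0,-30,1],
  ],
)

```text
time: 6.98
tcp_pos: [0.5212, 0.0708, 0.3062]
tcp_rot: [0.167, 0.952, -0.044, 0.253]
wrist_force: [-0.6, 0.1, -4.7]
opening: 0.633
finger_force: 30.0
```

```bash
python3 -c "
from h import *
ctrl.camera('top')
plan(F0+N*.108,frame(160,30))
c=snap('wrist','w4');a=snap('scene','s2');b=snap('top','t2')
s=ctrl.read_state();print(s['q'],s['wrist_force'])
r=lambda i:cv2.resize(i,(400,300),interpolation=cv2.INTER_CUBIC)
m=np.vstack([np.hstack([r(c['pixels']),r(a['pixels'][130:280,190:390])]),np.hstack([r(b['pixels'][120:270,110:310]),r(a['pixels'])])])
cv2.imwrite('pics/w4b.png',m[:,:,::-1])"
```

```text
t 7.025 d [-0.5 -0.8  0.8] [ 0.19 -0.15  0.04]
[ 0.34607844 -0.10234279  2.05414075 -0.4480364   0.82196866 -0.62646078] [ 0.23395685  0.26942932 -4.50632616]
```

View pics/w4b.png

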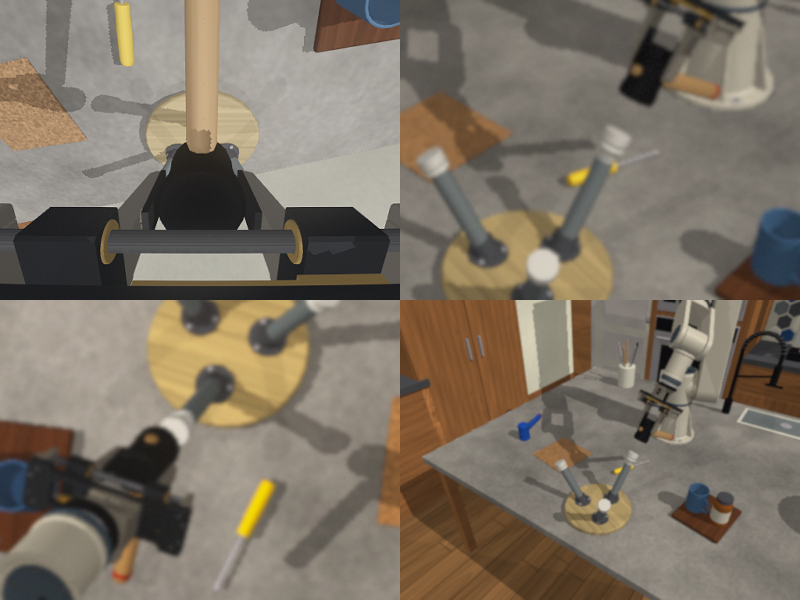

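The mallet is lined up with the leg 60 mm off the foot, so I'll strike. The first blow goes partway.

>>> carry_out(
  deltas=[
    [0,-1,22,0,0,0],
    [0,-1,48,0,0,0],
    [0,-1,76,0,0,0],
    [0,-1,76,0,0,0],
    [0,-1,50,0,0,0],
  ],
)

```text
time: 7.8
tcp_pos: [0.547, 0.0601, 0.2646]
tcp_rot: [0.169, 0.951, -0.044, 0.254]
wrist_force: [-0.4, 0.1, -4.2]
opening: 0.637
finger_force: 30.0
```

```bash
python3 -c "
from h import *
ctrl.camera('top')
plan(F0+N*.108,frame(160,30))
a=snap('scene','s3');b=snap('top','t3')
r=lambda i:cv2.resize(i,(400,300),interpolation=cv2.INTER_CUBIC)
k=load('s0')
m=np.vstack([np.hstack([r(k['pixels'][180:255,250:350]),r(a['pixels'][180:255,250:350])]),np.hstack([r(load('t0')['pixels'][120:195,170:270]),r(b['pixels'][120:195,170:270])])])
cv2.imwrite('pics/w5b.png',m[:,:,::-1])"
```

```text
t 7.85 d [  2.3  -0.  -46.3] [ 0.23  0.04 -0.2 ]
```

View pics/w5b.png

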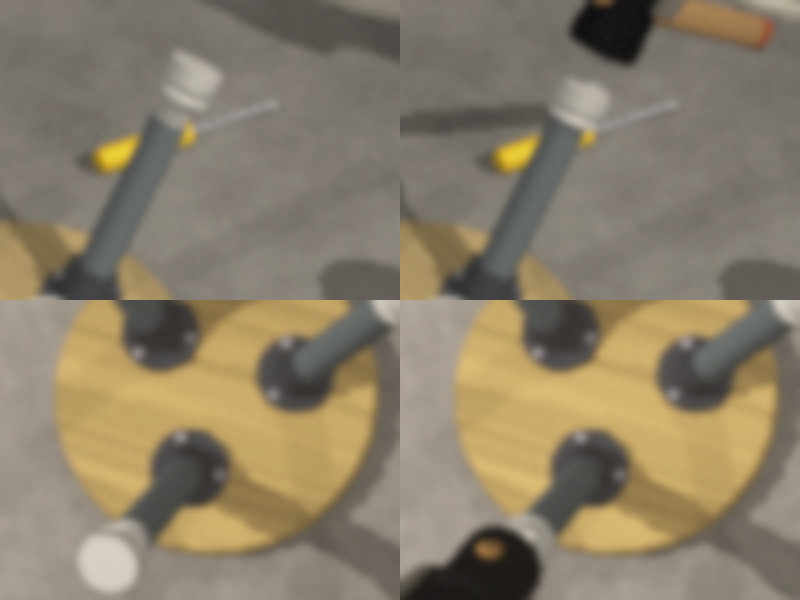

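Blow 1 drove the foot most of the way. The gap nearly closed and the stool didn't move. The second blow goes to the stop, and I'll read the force while pressing.

>>> carry_out(
  deltas=[
    [2,0,-15,0,0,0],
    [2,0,8,0,0,0],
    [2,0,37,0,0,0],
    [2,0,37,0,0,0],
  ],
)

```text
time: 8.45
tcp_pos: [0.5633, 0.0558, 0.2322]
tcp_rot: [0.168, 0.951, -0.043, 0.255]
wrist_force: [0.3, 0.5, -4.3]
opening: 0.637
finger_force: 30.0
```

>>> carry_out(
  deltas=[
    [0,0,2,0,0,0],
    [0,0,4,0,0,0],
    [0,0,4,0,0,0],
  ],
)

```text
time: 8.82
tcp_pos: [0.5647, 0.0554, 0.2314]
tcp_rot: [0.168, 0.951, -0.043, 0.256]
wrist_force: [-20.6, 2.5, 23.9]
opening: 0.64
finger_force: 30.0
```

```bash
python3 -c "
from h import *
s=ctrl.read_state();print(N@(s['tcp_pos']-F0)-.048,s['wrist_force'])
c=snap('scene','s4');snap('wrist','w5')"
```

```text
-0.0276881735563476 [-20.60947301   2.53638514  23.91853979]
```

Pressing gives about 35 N against a foot that drives at 11 N or less, so it's hard on its stop. I'll back off and return to the mat.

>>> carry_out(
  deltas=[
    [0,0,-10,0,0,0],
    [0,0,-50,0,0,0],
    [0,0,-90,0,0,0],
    [0,0,-110,0,0,0],
    [0,0,-110,0,0,0],
  ],
)

```text
time: 9.55
tcp_pos: [0.5131, 0.0743, 0.3257]
tcp_rot: [0.168, 0.951, -0.042, 0.257]
wrist_force: [-0.5, 0.4, -5.2]
opening: 0.637
finger_force: 30.0
```

```bash
python3 -c "
from h import *
s=ctrl.read_state();print(s['tcp_pos'],s['wrist_force'])
snap('scene','s5');snap('top','t5')
plan([.56,-.394,.25],frame(166))"
```

```text
[0.51310656 0.0742674  0.32572465] [-0.48230093  0.43218271 -5.21202923]
t 9.65 d [-140.7 -423.9  163.8] [-1.31 29.96 -5.85]
```

```bash
python3 -c "
from h import *
plan([.50,-.15,.34],frame(166))
b=load('t5');a=load('s5')
r=lambda i:cv2.resize(i,(400,300),interpolation=cv2.INTER_CUBIC)
cv2.imwrite('pics/x.png',r(a['pixels'][180:255,250:350])[:,:,::-1])
# brightness-based: white cap centroid in scene for all feet
for n in('s0','s3','s5'):
  i=load(n)['pixels'][180:225,280:320].astype(int);m=(i.min(2)>140)
  ys,xs=np.nonzero(m);print(n,len(xs),xs.mean()+280,ys.mean()+180,ys.min()+180,ys.max()+180)
"
```

```text
t 9.65 d [ -64.3 -214.5   16.9] [-1.31 29.96 -5.85]
s0 133 298.6766917293233 201.0300751879699 193 211
s3 108 296.03703703703707 205.75925925925927 200 211
s5 121 295.77685950413223 205.51239669421489 199 211
```

>>> carry_out(
  deltas=[
    [-13,-45,0,0,6,-1],
    [-26,-95,5,-0.5,12,-2],
    [-40,-140,10,-1,18,-4],
    [-55,-185,14,-1.3,24,-5],
    [-64,-214,17,-1.3,30,-5.8],
  ],
)

```text
time: 10.28
tcp_pos: [0.4999, -0.1525, 0.3393]
tcp_rot: [0.123, 0.992, 0.0, -0.002]
wrist_force: [0.7, 0.7, -5.2]
opening: 0.639
finger_force: 30.0
```

```bash
python3 -c "
from h import *
plan([.56,-.394,.20],frame(166))"
```

```text
t 10.275 d [-118.  -219.4  138.8] [ 0.01 -0.24 -0.19]
```

>>> carry_out(
  deltas=[
    [-25,-50,10,0,0,0],
    [-55,-105,40,0,0,0],
    [-85,-160,80,0,0,0],
    [-110,-205,120,0,0,0],
    [-118,-219,139,0,0,0],
  ],
)

```text
time: 10.9
tcp_pos: [0.5607, -0.3932, 0.1972]
tcp_rot: [0.123, 0.992, 0.0, -0.001]
wrist_force: [-0.2, -1.3, -4.6]
opening: 0.638
finger_force: 30.0
```

>>> carry_out(
  deltas=[
    [0,0,0,0,0,0],
    [0,0,0,0,0,0],
  ],
)

```text
time: 11.15
tcp_pos: [0.561, -0.3903, 0.2002]
tcp_rot: [0.123, 0.992, 0.001, -0.001]
wrist_force: [-0.1, 0.3, -4.7]
opening: 0.633
finger_force: 30.0
```

```bash
python3 -c "
from h import *
plan([.56,-.394,.054],frame(166))
c=snap('wrist','w6');a=snap('scene','s6')
k=load('w2')
r=lambda i:cv2.resize(i,(400,300),interpolation=cv2.INTER_CUBIC)
m=np.vstack([np.hstack([r(k['pixels']),r(c['pixels'])]),np.hstack([r(load('s5')['pixels'][180:255,200:300]),r(a['pixels'][140:215,160:260])])])
cv2.imwrite('pics/w6b.png',m[:,:,::-1])"
```

```text
t 11.15 d [ -0.2  -3.9 146.2] [ 0.05 -0.11 -0.1 ]
```

View pics/w6b.png

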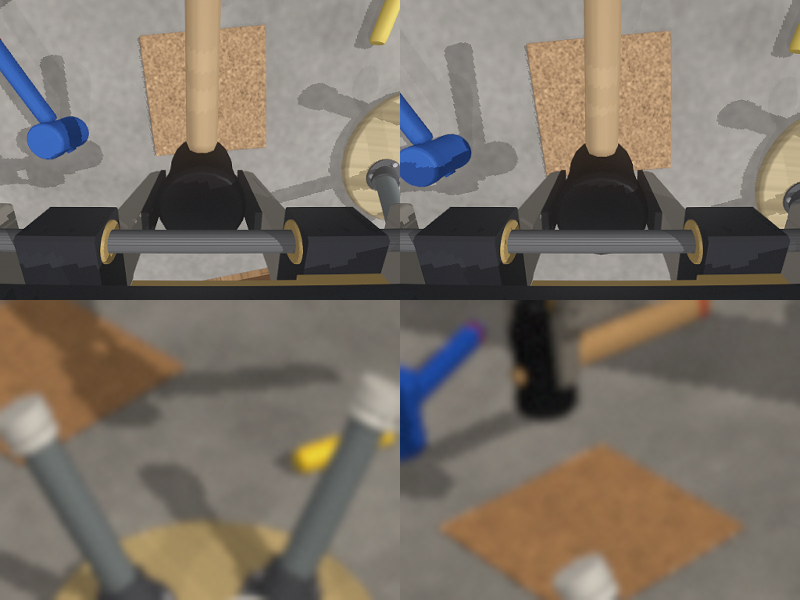

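The held mallet has barely shifted in the grip: the handle root is about 4 px lower than before in the wrist view. In the scene view the driven foot now sits flush like its neighbour. Lowering gently by force.

>>> carry_out(
  deltas=[
    [0,-2,50,0,0,0],
    [0,-4,100,0,0,0],
    [0,-4,125,0,0,0],
    [0,-4,136,0,0,0],
    [0,-4,136,0,0,0],
  ],
)

```text
time: 11.88
tcp_pos: [0.5608, -0.3941, 0.066]
tcp_rot: [0.122, 0.993, -0.0, 0.0]
wrist_force: [0.5, -0.1, -3.7]
opening: 0.639
finger_force: 30.0
```

>>> carry_out(
  deltas=[
    [0,0,2,0,0,0],
    [0,0,4,0,0,0],
    [0,0,6,0,0,0],
    [0,0,6,0,0,0],
  ],
)

```text
time: 12.38
tcp_pos: [0.5603, -0.3943, 0.0592]
tcp_rot: [0.122, 0.992, 0.0, -0.0]
wrist_force: [-0.2, -0.0, -4.9]
opening: 0.632
finger_force: 30.0
```

>>> carry_out(
  deltas=[
    [0,0,1,0,0,0],
    [0,0,2,0,0,0],
    [0,0,3,0,0,0],
    [0,0,3,0,0,0],
  ],
)

```text
time: 12.88
tcp_pos: [0.5603, -0.3943, 0.0561]
tcp_rot: [0.122, 0.992, 0.0, -0.0]
wrist_force: [0.0, 0.9, -4.7]
opening: 0.638
finger_force: 30.0
```

>>> carry_out(
  deltas=[
    [0,0,1,0,0,0],
    [0,0,2,0,0,0],
    [0,0,2,0,0,0],
  ],
)

```text
time: 13.25
tcp_pos: [0.5603, -0.3943, 0.0541]
tcp_rot: [0.122, 0.992, 0.0, -0.0]
wrist_force: [0.1, 0.6, -4.0]
opening: 0.638
finger_force: 30.0
```

>>> carry_out(
  deltas=[
    [0,0,1,0,0,0],
    [0,0,2,0,0,0],
    [0,0,2,0,0,0],
  ],
)

```text
time: 13.62
tcp_pos: [0.5603, -0.3943, 0.0521]
tcp_rot: [0.122, 0.992, 0.0, -0.0]
wrist_force: [-0.5, 0.1, -4.3]
opening: 0.639
finger_force: 30.0
```

>>> carry_out(
  deltas=[
    [0,0,1,0,0,0],
    [0,0,2,0,0,0],
    [0,0,2,0,0,0],
  ],
)

```text
time: 14.0
tcp_pos: [0.5603, -0.3942, 0.0501]
tcp_rot: [0.122, 0.992, 0.0, -0.0]
wrist_force: [-0.7, 0.5, -2.4]
opening: 0.633
finger_force: 30.0
```

>>> carry_out(
  deltas=[
    [0,0,0.7,0,0,0],
    [0,0,1.2,0,0,0],
    [0,0,1.2,0,0,0],
  ],
)

```text
time: 14.38
tcp_pos: [0.5603, -0.3943, 0.049]
tcp_rot: [0.122, 0.992, 0.0, -0.0]
wrist_force: [-1.2, -0.3, -4.2]
opening: 0.635
finger_force: 30.0
```

>>> carry_out(
  deltas=[
    [0,0,1,0,0,0],
    [0,0,1.5,0,0,0],
    [0,0,1.5,0,0,0],
  ],
)

```text
time: 14.75
tcp_pos: [0.5603, -0.3943, 0.0475]
tcp_rot: [0.122, 0.992, 0.0, -0.0]
wrist_force: [-0.2, -0.2, -5.0]
opening: 0.637
finger_force: 30.0
```

```bash
python3 -c "
from h import *
s=ctrl.read_state();print(s['tcp_pos'],s['wrist_force'],s['moment'])
c=snap('scene','s7');k=load('s0')
# lower/upper edges of the black head in scene column profile
for n,x0,y0 in(('s0',180,170),('s7',170,165)):
  i=load(n)['pixels'][y0:y0+50,x0:x0+40].astype(int);m=i.max(2)<45
  ys,xs=np.nonzero(m);print(n,len(xs),xs.min()+x0,xs.max()+x0,ys.min()+y0,ys.max()+y0)
for p in ([.579,-.4,.006],[.579,-.4,.096],[.5603,-.394,.006]): print(proj(c,p))
"
```

```text
[ 0.5603151  -0.39427338  0.04745567] [-0.22351584 -0.22503876 -4.99880905] [-0.04814032 -0.0089531   0.00585122]
s0 269 186 200 180 203
s7 316 182 209 165 201
[194.4545722 201.2325481]
[192.71182071 182.51258476]
[198.67661444 199.45812233]
```

>>> carry_out(
  deltas=[
    [0,0,1,0,0,0],
    [0,0,2,0,0,0],
    [0,0,2,0,0,0],
  ],
)

```text
time: 15.18
tcp_pos: [0.5604, -0.3943, 0.046]
tcp_rot: [0.122, 0.992, 0.0, -0.0]
wrist_force: [-2.0, 1.2, 2.2]
opening: 0.634
finger_force: 30.0
```

>>> carry_out(
  deltas=[
    [0,0,1,0,0,0],
    [0,0,1.5,0,0,0],
    [0,0,1.5,0,0,0],
  ],
)

```text
time: 15.55
tcp_pos: [0.5604, -0.3944, 0.046]
tcp_rot: [0.122, 0.992, 0.0, 0.0]
wrist_force: [-6.2, 4.0, 14.5]
opening: 0.638
finger_force: 30.0
```

The mallet is on the mat with about 19 N of downforce. Easing off and releasing.

>>> carry_out(
  deltas=[
    [0,0,-1,0,0,0],
    [0,0,-1,0,0,0],
  ],
)

```text
time: 15.8
tcp_pos: [0.5604, -0.3944, 0.046]
tcp_rot: [0.122, 0.992, 0.0, 0.0]
wrist_force: [-4.6, 2.9, 9.0]
opening: 0.639
finger_force: 30.0
```

>>> carry_out(
  deltas=[
    [0,0,0,0,0,0],
    [0,0,0,0,0,0],
    [0,0,0,0,0,0],
    [0,0,0,0,0,0],
    [0,0,0,0,0,0],
  ],
  gripper=100,
)

```text
time: 16.42
tcp_pos: [0.5604, -0.3943, 0.0449]
tcp_rot: [0.122, 0.992, 0.0, -0.0]
wrist_force: [-0.1, -0.4, -0.0]
opening: 1.004
finger_force: 0.0
```

>>> carry_out(
  deltas=[
    [0,0,-15,0,0,0],
    [0,0,-50,0,0,0],
    [0,0,-100,0,0,0],
    [0,0,-160,0,0,0],
    [0,0,-210,0,0,0],
  ],
)

```text
time: 17.05
tcp_pos: [0.5606, -0.3945, 0.2589]
tcp_rot: [0.122, 0.992, -0.0, 0.001]
wrist_force: [-0.2, -0.5, -0.8]
opening: 0.998
finger_force: 0.0
```

```bash
python3 -c "
from h import *
w=snap('wrist','w8');c=snap('scene','s8');b=snap('top','t8')
for n,x0,y0 in(('s0',180,170),('s8',180,168)):
  i=load(n)['pixels'][y0:y0+40,x0:x0+35].astype(int);m=i.max(2)<45
  ys,xs=np.nonzero(m);print(n,len(xs),xs.min()+x0,xs.max()+x0,ys.min()+y0,ys.max()+y0,xs.mean()+x0,ys.mean()+y0)
# red band of the handle: scene & wrist; stool drift top view
def red(c):
  i=c['pixels'].astype(int);m=((i[:,:,0]>110)&(i[:,:,1]<75)&(i[:,:,2]<75)).astype(np.uint8)
  n,_,st,ce=cv2.connectedComponentsWithStats(m);return [(st[j,4],ce[j].round(1).tolist()) for j in range(1,n) if st[j,4]>3]
for n in('s0','s8','w1','w8'): print(n,red(load(n)))
print(w['origin'],proj(w,[.56,-.394,.096]))
p0,p1=[cv2.cvtColor(load(n)['pixels'][100:190,175:275],cv2.COLOR_RGB2GRAY).astype(np.float32) for n in('t0','t8')]
print(cv2.phaseCorrelate(p0,p1))
i=load('w8')['pixels'].astype(int);m=(i.max(2)<50);m[200:]=0
n,_,st,ce=cv2.connectedComponentsWithStats(m.astype(np.uint8));print([(st[j].tolist(),ce[j].round(1).tolist()) for j in range(1,n) if st[j,4]>200])
i=c['pixels'][180:225,280:320].astype(int);m=(i.min(2)>140);ys,xs=np.nonzero(m);print('foot',xs.mean()+280,ys.mean()+180)
"
```

```text
s0 269 186 200 180 203 193.19702602230484 191.15241635687732
s8 268 191 204 178 201 197.84701492537314 189.42164179104478
s0 [(np.int32(10), [224.5, 1.0]), (np.int32(4), [81.5, 3.5]), (np.int32(28), [236.0, 4.6]), (np.int32(4), [83.5, 12.5]), (np.int32(6), [84.5, 17.5]), (np.int32(8), [224.1, 18.4]), (np.int32(7), [233.0, 19.1]), (np.int32(5), [85.6, 22.2]), (np.int32(5), [222.2, 25.0]), (np.int32(6), [86.7, 26.7]), (np.int32(12), [229.3, 26.1]), (np.int32(46), [232.0, 31.0]), (np.int32(21), [89.1, 38.1]), (np.int32(7), [463.9, 32.1]), (np.int32(5), [458.6, 49.6]), (np.int32(9), [93.6, 56.9]), (np.int32(9), [95.2, 65.1]), (np.int32(4), [96.5, 70.5]), (np.int32(5), [97.6, 75.0]), (np.int32(5), [225.2, 77.2]), (np.int32(4), [99.5, 84.0]), (np.int32(6), [229.7, 86.7]), (np.int32(5), [101.8, 94.2]), (np.int32(15), [103.9, 104.1]), (np.int32(9), [111.2, 137.6]), (np.int32(14), [113.1, 146.4]), (np.int32(73), [419.3, 266.2])]
s8 [(np.int32(6), [81.5, 4.0]), (np.int32(5), [472.0, 7.6]), (np.int32(5), [83.4, 12.8]), (np.int32(4), [469.5, 15.0]), (np.int32(5), [84.6, 17.6]), (np.int32(6), [468.3, 19.0]), (np.int32(15), [86.1, 25.0]), (np.int32(10), [466.2, 25.5]), (np.int32(6), [87.7, 31.5]), (np.int32(5), [464.2, 32.2]), (np.int32(13), [89.8, 41.0]), (np.int32(4), [462.5, 36.8]), (np.int32(20), [94.0, 59.6]), (np.int32(4), [96.5, 70.5]), (np.int32(10), [227.2, 79.6]), (np.int32(4), [99.5, 84.0]), (np.int32(4), [229.5, 84.5]), (np.int32(5), [100.6, 89.4]), (np.int32(11), [102.0, 96.0]), (np.int32(14), [104.0, 104.9]), (np.int32(10), [111.2, 137.6]), (np.int32(71), [419.3, 266.1])]
w1 [(np.int32(86), [253.1, 58.5]), (np.int32(80), [26.0, 79.2])]
w8 [(np.int32(126), [259.0, 13.8]), (np.int32(8), [0.9, 64.1])]
[ 0.48457621 -0.37541181  0.4278279 ] [258.41555992 174.76673829]
((0.0751914120008621, -0.08202066077784309), 0.9190496792263455)
[([234, 146, 48, 52, 1862], [257.0, 172.0])]
foot 296.203125 205.578125
```

```bash
python3 -c "
from h import *
for n,p,hd in(('w1',[.579,-.4],166),('w8',[.560,-.394],166)):
  g=np.radians(hd);q=np.r_[np.array(p)+.18*np.array([np.cos(g),np.sin(g)]),.065];print(n,proj(load(n),q))
print(ctrl.hand_in())"
```

```text
w1 [253.29219312  58.19804846]
w8 [258.2079621   13.58844933]
the job is handed in; nothing more can be done
None
```

The proud foot is knocked fully home, and the mallet is standing back on the cork mat on its original face. The stool shows no movement in the camera views, and the job is handed in; it returned no verdict.

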